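# Put the pastry cutters away

### The job

Put the cutters away: nest the three plain round cutters concentrically in the middle of the round base, the smallest first and each larger one set down around those already there, then set the knobbed cover over the nest. Lay the star cutter flat in the middle of the square tray, before, between or after. Leave the tape roll where it stands.

Things in the scene. Friction and masses are not known exactly. Their poses are not given: they have to be found in the camera images.
- small_ring: smallest plain round cutter: bare metal ring open at both ends, outside diameter 28 mm at its upper rim, 26 mm below, wall 2 mm, 23 mm tall, standing flat. Origin at the centre of its underside, z up along its axis. Loose, about 0.03 kg.
- medium_ring: middle plain round cutter: bare metal ring open at both ends, outside diameter 43 mm at its upper rim, 41 mm below, inside diameter at least 37 mm, 23 mm tall, standing flat. Origin at the centre of its underside, z up along its axis. Loose, about 0.035 kg.
- large_ring: largest plain round cutter: bare tin ring open at both ends, outside diameter 62 mm, clear inside diameter about 52 mm, 23 mm tall, standing flat. Origin at the centre of its underside, z up. Loose, about 0.04 kg.
- star_cutter: five-pointed star-shaped tin cutter, open at both ends, 23 mm tall, lying flat. Origin at the middle of its underside, z up. In its own frame its points lie at (x, y) = (0, -29), (+-30, -6.5), (+-18, 28.5) mm, its inner corners at (0, 19.5), (+-16, 8), (+-9.5, -11) mm. It can be pinched point to point along x, 60 mm wide, with the fingers at y = -6.5 mm. Loose, about 0.04 kg.
- cover: round white cover, open below: outside diameter 88 mm, inside diameter about 78 mm, 34 mm tall to its flat top (inside height 30 mm), with a black cylindrical knob of diameter 22 mm standing 26 mm above the top, so 60 mm tall in all. Origin at the centre of its lower edge, z up. Loose, about 0.1 kg.
- cover_knob (a point): centre of the top face of the cover's knob, 60 mm above the cover's lower edge on its axis; the knob's lower end is 26 mm below this point.
- round_base: flat round wooden base disc, diameter 104 mm, 6 mm thick, without a rim. The nest and its cover stand on its upper face. Origin at the centre of its underside, so its upper face is at z = 6 mm. Fixed to the table during the job.
- square_tray: shallow square dark steel tray, 96 x 96 mm outside, walls 3 mm thick and 9 mm high, inner floor at z = 3 mm. Origin at the centre of its underside. Fixed to the table during the job.
- tape_roll: white ribbon tape on its spool, a flat disc with a small hole, diameter 58 mm, 18 mm tall; not part of the job. Origin at the centre of its underside. Loose.

How it is judged:
On the way, in this order (a step that is already met when the one before it is completed fails the run):
1. the smallest round cutter stands on the round base, within 15 mm of its centre (horizontal distance between small_ring and round_base below 0.015 m and z of small_ring in the frame of round_base between 0.003 and 0.01 m and angle between small_ring's own z axis and vertical below 0.1 rad), for 0.2 s.
2. then the middle round cutter stands on the base around the smallest one (all of step 1 and horizontal distance between medium_ring and round_base below 0.015 m and z of medium_ring in the frame of round_base between 0.003 and 0.01 m and angle between medium_ring's own z axis and vertical below 0.1 rad), for 0.2 s.
3. then the largest round cutter stands on the base around both (all of step 2 and horizontal distance between large_ring and round_base below 0.015 m and z of large_ring in the frame of round_base between 0.003 and 0.01 m and angle between large_ring's own z axis and vertical below 0.1 rad), for 0.2 s.
4. then the cover stands on the base over the nest (all of step 3 and horizontal distance between cover and round_base below 0.012 m and z of cover in the frame of round_base between 0.003 and 0.01 m and angle between cover's own z axis and vertical below 0.1 rad), for 0.2 s.
At the end, for the whole second after the job is handed in: Round cutters nested flat on the round base, each within 15 mm of its centre; cover flat on the base over them, within 12 mm of its centre; star cutter flat on the tray floor within 17 mm of its centre; heights within 3 to 4 mm, tilts under 0.1 rad; all at rest (all of step 4 and horizontal distance between star_cutter and square_tray below 0.017 m and z of star_cutter in the frame of square_tray between 0 and 0.007 m and angle between star_cutter's own z axis and vertical below 0.1 rad and linear speed of each of small_ring, medium_ring, large_ring, star_cutter, cover below 0.02 m/s); the robot touches nothing.
It fails at once if the tape roll is shifted by more than 20 mm (distance of tape_roll from where it was at the start of the episode above 0.02 m).
It also fails if it takes over 104 s, if anything falls off the work surface, if the arm or the gripper's body presses on something with over 40 N, if the wrist force passes 120 N, or if a joint passes its speed limit or range.

### The arm

A 6-joint arm with a two-finger parallel gripper is mounted at the origin on a cart in front of the work surface, level with it; the furniture and walls round the work are solid. World frame = base frame: x ahead of the robot, y to its left, z up, the work surface at z = 0. Lengths are in m, angles in rad, forces in N, time in s.
With the tool pointing down it reaches from about 0.375 to 0.9 m from the base axis. Payload 3.1 kg.
Tool frame: the origin (TCP) lies between the finger pads; the fingertips stand robot.finger_overhang ahead of it and the grasp point (between the pads) lies 3 mm ahead of it (robot.finger_overhang is the distance from the TCP to the fingertips, in m); z points along the fingers, y is the line along which they close (so a half turn about z gives the same grasp; the last joint's range is limited). The gripper opens to 87 mm and grips with 3 to 60 N. Pads are 19 mm wide; open, the fingers measure 117 mm over their backs; the gripper's body (75 mm by 190 mm) begins 51 mm behind the grasp point.
Start: joints at [-1.427, 0.527, 1.433, -0, 1.181, -0.178], TCP at [0.198, -0.593, 0.245] pointing down, gripper open.
Joint ranges: [-3.08, 3.08], [-0.75, 2.2], [0.22, 2.44], [-1.43, 4.57], [0, 2.65], [-2.85, 2.85]. Speed limits (rad/s): [2.79, 2.79, 3.14, 3.14, 3.14, 3.14].

### API

Orientations are given as a unit quaternion [x, y, z, w].
In Python, from rig import get_obs, vision, hand_in, nets, robot gives the robot as it stands.
- The arm moves only by the tool apply_moves, never from a script. Its argument "series" is a list of rows, each an object with "offset": the shift along the world's x, y, z in cm, a list of three; "rot": the turn, a rotation vector about the world's x, y, z in degrees, a list of three. A call has 1 to 20 rows; each row is the pose to reach, as a shift and turn from the pose commanded when the call began; what a row does not reach only later rows make up. A row lasts 1/10 s, in which the tool goes at most 50 mm and 8.59 degrees, less where a joint would pass 70% of its speed; a pose out of reach is approached as far as the arm can. A call with a gripper value outside its range is refused whole. "hand" is the opening, from 0 (shut) to 1 (fully open), set as the call begins (left out, the last holds). The fingers move at their own pace and stop on an object; "newtons" is the grip in N (left out, the last holds). Time passes only in rows, so rows that repeat a pose let the fingers close. It gives the time, the measured TCP pose, the force, the opening and the grip force at its end, in the units of the state.
- get_obs(): the state, without advancing time (a new reading comes with each control period).
- vision.camera(name): name is "scene" or "top" or "wrist"; returns the picture (480x640x3 uint8, red, green, blue); there is no depth.
- vision.calibration(name): a dict with "K" (3x3 intrinsics, pixels), "R" (3x3) and "t" (3): a world point X has camera coordinates R X + t. Camera axes: x right, y down, z forward; pixel columns grow to the right and rows downward; lengths in m; the calibration is good to about 2 mm. The wrist camera is an equidistant fisheye: a pixel r from the principal point sees the ray r / f radians off the axis. A picture is of the moment at which its call begins: read the wrist's pose just before it. calibration takes no time and is no camera call; for the wrist camera it gives the pose at the moment of the call.
- hand_in(): hands the job in; it is judged then, once.
Trained networks look in the newest picture that a camera, given by its name, has taken for a name from the list of things; names that differ only in an ending like _2 or _b are one class to them, and where a whole thing is asked for, a point or a joint stands for the part that bears it (a point fixed in the world has none). Each returns a list of dicts, best first, with "conf" (0 to 1); they miss things now and then, are a little off and sometimes report something else, mostly with a low value. They report only what shows in the picture. A call takes as long as a camera call.
- nets.search_frame(camera, query): "centre" ([x, y, z] in m, in world coordinates, good to about 4 mm: the middle of the surface that is visible of it).
- nets.spot_point(camera, query): "centre" ([x, y, z] in m, in world coordinates, good to about 4 mm: a listed point, or the origin of a listed thing).
The state is a dict: "time": time; "q": joint angles; "joint_velocities": joint speeds; "joint_torque": joint torques, N m; "position": TCP position; "tool_rot": TCP orientation; "ft_force": force on the tool from outside, world axes, zero at the start; "moment": the same for the moment, N m; "grip_width": finger opening in m; "grip_force": force on a finger pad.
Only numpy, scipy, OpenCV 4.12 (cv2) and the standard library are available. Lean on these libraries where they do the work, as an engineer would, in place of code of your own. Each camera call takes 0.05 s, during which the arm holds its last target. There are 200 camera calls.

## Working session

There is one attempt and no reset: what is moved stays moved. The work goes in short steps, Python scripts to look and compute and a tool call to move; the robot and the scene stay as the last step left them, time stands still between calls to the robot, and variables do not carry over. Pictures are saved under pics/ and viewed, at most 14 in all, crops included, and the job is handed in when it is done.

Besides the shell and the picture viewer there is one more tool, called after "Emit:" as a command line: name --argument value ..., lists and objects as JSON in quotes. apply_moves: Moves the arm, as the interface text tells. Its arguments: {"type":"object","properties":{"series":{"type":"array"},"hand":{"type":"number"},"newtons":{"type":"number"}},"required":["series"]}

```bash
mkdir -p pics; ls
cat > h.py <<'E'
from rig import get_obs, vision, hand_in, nets, robot
import numpy as np, cv2
E
python3 - <<'E'
from h import *
o=get_obs(); print(o, robot.finger_overhang)
for c in ["scene","top"]:
    im=vision.camera(c); cv2.imwrite(f"pics/{c}0.png",im[...,::-1])
    k=vision.calibration(c); print(c,np.round(k["K"],1).tolist(),np.round(-k["R"].T@k["t"],3))
    for n in ["small_ring","medium_ring","large_ring","star_cutter","cover","cover_knob","round_base","square_tray","tape_roll"]:
        print(n,[(np.round(d["centre"],4).tolist(),round(d["conf"],2)) for d in nets.spot_point(c,n)[:3]])
E
```

```text
pics
{'time': 0.0, 'q': array([-1.42749450e+00,  5.28450437e-01,  1.43387661e+00,  1.39836254e-05,
        1.18138339e+00, -1.78511255e-01]), 'joint_velocities': array([ 0.00058317, -0.00069352,  0.00090682,  0.000355  , -0.00123808,
       -0.0005117 ]), 'joint_torque': array([-1.14400034e-03, -4.40048003e+01, -1.76591778e+01,  6.32610591e-02,
        5.82670933e-02, -1.43110492e-04]), 'position': array([ 0.19760724, -0.59223414,  0.24358941]), 'tool_rot': array([ 9.87082322e-01,  1.60210389e-01,  2.51050204e-05, -1.05861186e-03]), 'ft_force': array([-0.55482199, -0.44974465, -0.35000485]), 'moment': array([-0.01089335,  0.01691976,  0.03948039]), 'grip_force': 0.0, 'grip_width': 0.08723609323181916} 0.022
scene [[623.4, 0.0, 321.0], [0.0, 623.4, 240.3], [0.0, 0.0, 1.0]] [-0.026  0.701  0.887]
small_ring [([0.6245, -0.2024, -0.0014], 0.46)]
medium_ring [([0.4753, -0.0781, 0.0006], 0.85)]
large_ring [([0.466, 0.157, 0.0003], 0.67)]
star_cutter [([0.6073, 0.0387, -0.0003], 0.96)]
cover [([0.4597, 0.0368, 0.0007], 0.78)]
cover_knob [([0.6271, -0.0822, -0.0001], 0.63)]
round_base [([0.4633, 0.1558, -0.0002], 0.67)]
square_tray [([0.4469, -0.2041, -0.004], 0.98), ([0.456, 0.0349, -0.0005], 0.57), ([0.6056, 0.0407, -0.0005], 0.35)]
tape_roll [([0.4143, 0.2635, 0.0004], 0.78)]
top [[467.5, 0.0, 306.8], [0.0, 467.5, 247.3], [0.0, 0.0, 1.0]] [0.404 0.043 0.933]
small_ring [([0.6253, -0.2038, 0.0019], 0.49)]
medium_ring [([0.4733, -0.0753, -0.0016], 0.71)]
large_ring [([0.624, -0.0806, -0.0003], 0.79), ([0.4134, 0.2675, 0.0012], 0.63)]
star_cutter [([0.611, 0.0452, 0.0011], 0.78)]
cover [([0.4586, 0.038, -0.0001], 0.93)]
cover_knob [([0.4576, 0.0365, 0.0572], 0.57)]
round_base [([0.4646, 0.1579, -0.0015], 0.91)]
square_tray [([0.4558, -0.2043, 0.0015], 0.83), ([0.4546, 0.0401, 0.0592], 0.47)]
tape_roll []
```

View pics/scene0.png

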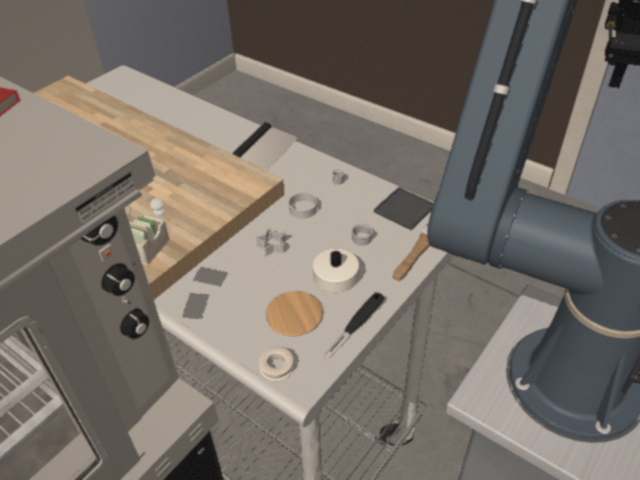

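View pics/top0.png

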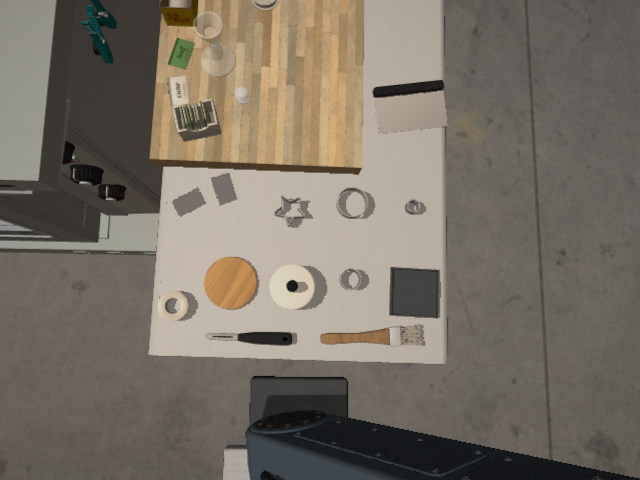

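Scene: star (272,242), large ring (304,205), small (338,177), medium (362,234), cover (335,270), base (294,313), tray (405,207), tape (276,362). In the top view: star (293,209), large (353,203), small (414,207), medium (351,279), cover (293,287), base (231,283), tray (414,292). The network finds agree with this, except the scene camera's large_ring and cover_knob reports. Next I move the wrist camera over the field.

Emit:
apply_moves --series '[{"offset":[32,54,6],"rot":[0,0,-18.4]},{"offset":[32,54,6],"rot":[0,0,-18.4]},{"offset":[32,54,6],"rot":[0,0,-18.4]},{"offset":[32,54,6],"rot":[0,0,-18.4]},{"offset":[32,54,6],"rot":[0,0,-18.4]},{"offset":[32,54,6],"rot":[0,0,-18.4]},{"offset":[32,54,6],"rot":[0,0,-18.4]},{"offset":[32,54,6],"rot":[0,0,-18.4]},{"offset":[32,54,6],"rot":[0,0,-18.4]},{"offset":[32,54,6],"rot":[0,0,-18.4]},{"offset":[32,54,6],"rot":[0,0,-18.4]},{"offset":[32,54,6],"rot":[0,0,-18.4]},{"offset":[32,54,6],"rot":[0,0,-18.4]},{"offset":[32,54,6],"rot":[0,0,-18.4]},{"offset":[32,54,6],"rot":[0,0,-18.4]},{"offset":[32,54,6],"rot":[0,0,-18.4]},{"offset":[32,54,6],"rot":[0,0,-18.4]}]'

```text
time: 2.7
position: [0.517, -0.054, 0.3044]
tool_rot: [1.0, -0.001, -0.0, 0.0]
ft_force: [-0.3, 0.2, -1.0]
grip_width: 0.0866
grip_force: 0.0
```

```bash
cat >> h.py <<'E'
def project(cal,X,fish):
    c=X@np.asarray(cal["R"]).T+np.asarray(cal["t"]); K=np.asarray(cal["K"])
    if fish:
        rho=np.hypot(c[...,0],c[...,1])+1e-12; s=np.arctan2(rho,c[...,2])/rho
        u,v=c[...,0]*s,c[...,1]*s
    else: u,v=c[...,0]/c[...,2],c[...,1]/c[...,2]
    return K[0,0]*u+K[0,2],K[1,1]*v+K[1,2]
def ortho(name,im,cal,z,ctr,hx,hy,mm):
    # rows downward = -x world, cols right = -y world
    ny,nx=int(2*hx/mm*1e3),int(2*hy/mm*1e3)
    xs=ctr[0]+hx-(np.arange(ny)+.5)*mm/1e3; ys=ctr[1]+hy-(np.arange(nx)+.5)*mm/1e3
    X=np.stack([*np.meshgrid(xs,ys,indexing='ij'),np.full((ny,nx),z)],-1)
    u,v=project(cal,X,name=="wrist")
    return cv2.remap(im,u.astype(np.float32),v.astype(np.float32),cv2.INTER_LINEAR)
def snap(name,save=None):
    cal=vision.calibration(name); im=vision.camera(name)
    if save: cv2.imwrite(f"pics/{save}.png",im[...,::-1])
    return im,cal
E
python3 - <<'E'
from h import *
o=get_obs(); print(o["time"],o["position"],o["tool_rot"])
im,cal=snap("wrist","w1"); print(-cal["R"].T@cal["t"],cal["R"].tolist(),cal["K"][0,0])
np.savez("w1.npz",im=im,**{k:np.asarray(cal[k]) for k in "KRt"})
for n in ["small_ring","medium_ring","large_ring","star_cutter","cover","cover_knob","round_base","square_tray","tape_roll"]:
    print(n,[(np.round(d["centre"],4).tolist(),round(d["conf"],2)) for d in nets.spot_point("wrist",n)[:3]])
cv2.imwrite("pics/o1.png",ortho("wrist",im,cal,0.0,(0.54,0.0),0.25,0.36,0.9)[...,::-1])
E
```

```text
2.7 [ 0.51704969 -0.05401219  0.30437147] [ 9.99999706e-01 -6.75663253e-04 -3.61242669e-04  2.78782311e-05]
[ 0.60015463 -0.05436981  0.4444418 ] [[-0.0012755274707595555, -0.9999990722672771, 0.0004780107304909119], [-0.9537194874837449, 0.0013602319499717854, 0.30069467731037003], [-0.30069504855154605, -7.23438276749677e-05, -0.9537203377001859]] 371.64829954431775
small_ring [([0.6233, -0.2006, 0.0055], 0.85)]
medium_ring [([0.4723, -0.075, 0.0007], 0.75)]
large_ring [([0.4551, 0.0384, 0.0603], 0.19)]
star_cutter [([0.6113, 0.043, -0.0015], 0.77), ([0.6221, -0.2003, 0.0039], 0.64)]
cover [([0.4607, 0.0344, -0.0023], 0.71)]
cover_knob [([0.456, 0.0394, 0.0589], 0.61)]
round_base [([0.4622, 0.1583, 0.0013], 0.69), ([0.4508, -0.2077, -0.0002], 0.58)]
square_tray [([0.453, -0.2057, 0.0025], 0.71), ([0.415, 0.2648, 0.0033], 0.63)]
tape_roll [([0.4118, 0.2669, 0.0044], 0.72)]
```

View pics/o1.png

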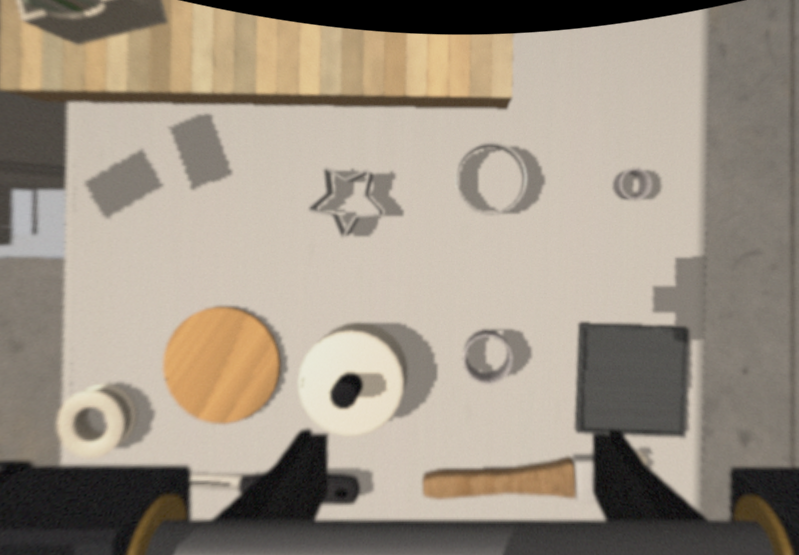

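Wrist ortho view (z=0 plane, 0.9 mm/px): star at about (353,200), large ring (493,180), small (634,184), medium (490,355), base (222,365), cover (352,383), tray (632,378), tape (92,421), board edge at row 105, which is x≈0.69. The networks agree with this. Next I refine with template fits in both views.

```bash
cat >> h.py <<'E'
MM=0.5
def grad(g):
    g=cv2.GaussianBlur(g.astype(np.float32),(0,0),1.5)
    return np.minimum(np.hypot(cv2.Sobel(g,-1,1,0),cv2.Sobel(g,-1,0,1)),150)
def fit(name,im,cal,z,ctr,polys,h=0.06,search=0.014,yaws=(0,)):
    """polys: list of closed outlines Nx2 (m) in thing's own frame; best (score,x,y,yaw) by gradient matching at height z"""
    G=grad(cv2.cvtColor(ortho(name,im,cal,z,ctr,h,h,MM),cv2.COLOR_RGB2GRAY)); n=G.shape[0]; best=(-1,)
    for a in yaws:
        T=np.zeros((n//2*2+1,)*2,np.float32); m=n//2
        c,s=np.cos(a),np.sin(a)
        for P in polys:
            W=np.c_[c*P[:,0]-s*P[:,1],s*P[:,0]+c*P[:,1]]*1e3/MM
            cv2.polylines(T,[np.round(np.c_[m-W[:,1],m-W[:,0]]).astype(np.int32)],True,1,1)
        T=cv2.GaussianBlur(T,(0,0),1.0); T/=T.sum()
        S=cv2.filter2D(G,-1,T,borderType=cv2.BORDER_REPLICATE)
        k=int(search*1e3/MM); S=S[m-k:m+k+1,m-k:m+k+1]
        i,j=np.unravel_index(S.argmax(),S.shape)
        if S[i,j]>best[0]: best=(float(S[i,j]),ctr[0]-(i-k+.5)*MM/1e3,ctr[1]-(j-k+.5)*MM/1e3,a)
    return best
def circ(r,n=90):
    t=np.linspace(0,2*np.pi,n,endpoint=False); return np.c_[r*np.cos(t),r*np.sin(t)]
STAR=np.array([(0,-29),(9.5,-11),(30,-6.5),(16,8),(18,28.5),(0,19.5),(-18,28.5),(-16,8),(-30,-6.5),(-9.5,-11)])/1e3
STAR=np.concatenate([np.linspace(STAR[i],STAR[(i+1)%10],12)[:-1] for i in range(10)])
sq=lambda a:np.array([(-a,-a),(a,-a),(a,a),(-a,a)])
THINGS={"small_ring":(.023,(.6235,-.2015),[circ(.014)]),"medium_ring":(.023,(.473,-.076),[circ(.0215)]),
"large_ring":(.023,(.624,-.081),[circ(.031)]),"cover":(.034,(.459,.037),[circ(.044)]),"cover_knob":(.060,(.457,.038),[circ(.011)]),
"round_base":(.006,(.463,.157),[circ(.052)]),"square_tray":(.009,(.453,-.205),[sq(.048)]),"star_cutter":(.023,(.611,.043),[STAR])}
def locate(n,name,im,cal,ctr=None,search=.014):
    z,c,p=THINGS[n]; y=np.radians(np.arange(-180,180,3)) if n[:2]=="st" else np.radians(np.arange(-6,6.1,1)) if n[:2]=="sq" else (0,)
    return fit(name,im,cal,z,ctr or c,p,search=search,yaws=y,h=.08 if n in("round_base","square_tray") else .06)
E
python3 - <<'E'
from h import *
w=np.load("w1.npz"); im2,cal2=snap("top")
for n in THINGS:
    for nm,im,cal in (("wrist",w["im"],w),("top",im2,cal2)):
        s,x,y,a=locate(n,nm,im,cal); print(n,nm,round(s),round(x,4),round(y,4),round(np.degrees(a)))
E
```

```text
small_ring wrist 58 0.6223 -0.1992 0
small_ring top 9 0.6163 -0.1878 0
medium_ring wrist 59 0.4772 -0.0778 0
medium_ring top 32 0.4742 -0.0648 0
large_ring wrist 46 0.6272 -0.0818 0
large_ring top 16 0.6128 -0.0952 0
cover wrist 59 0.4568 0.0372 0
cover top 11 0.4532 0.0247 0
cover_knob wrist 115 0.4582 0.0357 0
cover_knob top 122 0.4562 0.0382 0
round_base wrist 38 0.4642 0.1522 0
round_base top 55 0.4632 0.1548 0
square_tray wrist 94 0.4518 -0.2058 -2
square_tray top 45 0.4508 -0.2047 -2
star_cutter wrist 75 0.6082 0.0412 -21
star_cutter top 44 0.6162 0.0522 72
```

Emit:
apply_moves --series '[{"offset":[2.2,-5,-5],"rot":[0,0,0]},{"offset":[2.2,-14.7,-14.5],"rot":[0,0,0]},{"offset":[2.2,-14.7,-14.5],"rot":[0,0,0]},{"offset":[2.2,-14.7,-14.5],"rot":[0,0,0]},{"offset":[2.2,-14.7,-14.5],"rot":[0,0,0]},{"offset":[2.2,-14.7,-14.5],"rot":[0,0,0]},{"offset":[2.2,-14.7,-14.5],"rot":[0,0,0]},{"offset":[2.2,-14.7,-14.5],"rot":[0,0,0]}]'

```text
time: 4.05
position: [0.5404, -0.1989, 0.1611]
tool_rot: [1.0, 0.001, 0.001, 0.0]
ft_force: [1.3, 0.4, 0.5]
grip_width: 0.0871
grip_force: 0.0
```

```bash
cat >> h.py <<'E'
def look(n,ctr=None,net=True,search=.014,save=None):
    im,cal=snap("wrist"); s,x,y,a=locate(n,"wrist",im,cal,ctr,search); o=get_obs()
    print("t",round(o["time"],2),"tcp",np.round(o["position"],4)); print(n,"fit",round(s),round(x,4),round(y,4),round(np.degrees(a)))
    if net:
        for d in nets.spot_point("wrist",n)[:2]: print(" net",np.round(d["centre"],4),round(d["conf"],2))
    if save:
        I=ortho("wrist",im,cal,THINGS[n][0],(x,y),.06,.06,.3).copy(); P=THINGS[n][2][0]; c,q=np.cos(a),np.sin(a)
        W=np.c_[c*P[:,0]-q*P[:,1],q*P[:,0]+c*P[:,1]]
        cv2.polylines(I,[np.round(200-W[:,::-1]/.0003).astype(np.int32)],True,(255,0,0),1); cv2.imwrite(f"pics/{save}.png",I[...,::-1])
    return im,cal,(x,y,a)
E
python3 - <<'E'
from h import *
im,cal,(x,y,a)=look("small_ring",save="s1")
w=np.load("w1.npz")
for z in (.013,.018,.023,.028,.033):
    r=[fit("wrist",i,c,z,(x,y),[circ(.014)]) for i,c in((im,cal),(w["im"],w))]; print(z,*[np.round(q[:3],4) for q in r])
E
```

```text
t 4.1 tcp [ 0.5404 -0.1988  0.1612]
small_ring fit 59 0.6228 -0.2062 0
 net [ 0.6234 -0.1996  0.0013] 0.71
0.013 [68.2934  0.623  -0.2055] [59.645   0.623  -0.2025]
0.018 [63.2638  0.6225 -0.2055] [58.9907  0.6225 -0.2005]
0.023 [59.4904  0.6225 -0.206 ] [58.4155  0.6225 -0.199 ]
0.028 [56.5832  0.623  -0.2065] [57.1322  0.622  -0.1975]
0.033 [54.3435  0.6225 -0.2065] [55.5513  0.622  -0.196 ]
```

View pics/s1.png

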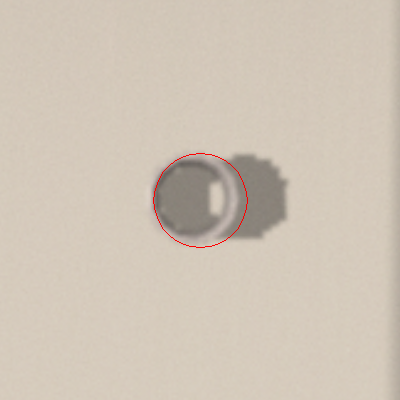

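The crop shows the small ring spanning cols 152–241 and rows 157–245. The fit circle is slightly biased towards the shadow on the -y side, so its centre is ≈ (0.623, -0.204). The fingers centre it along y. Next is the grasp.

Emit:
apply_moves --series '[{"offset":[5,-0.5,-4],"rot":[0,0,0]},{"offset":[8.3,-0.5,-8],"rot":[0,0,0]},{"offset":[8.3,-0.5,-11.0],"rot":[0,0,0]},{"offset":[8.3,-0.5,-11.0],"rot":[0,0,0]},{"offset":[8.3,-0.5,-11.0],"rot":[0,0,0]},{"offset":[8.3,-0.5,-11.0],"rot":[0,0,0]},{"offset":[8.3,-0.5,-11.0],"rot":[0,0,0]}]' --hand 0.65 --newtons 10

```text
time: 4.85
position: [0.6237, -0.2055, 0.0529]
tool_rot: [1.0, 0.0, 0.002, 0.001]
ft_force: [0.6, -0.3, 0.4]
grip_width: 0.057
grip_force: 0.0
```

Run:
```python
from h import *
o=get_obs(); print(o["position"],o["grip_width"])
im,cal=snap("wrist","s2")
cv2.imwrite("pics/s2.png",ortho("wrist",im,cal,.02,(.623,-.203),.06,.06,.3)[...,::-1])
```

```text
[ 0.62368518 -0.20553561  0.05288376] 0.056985740004204415
```

View pics/s2.png

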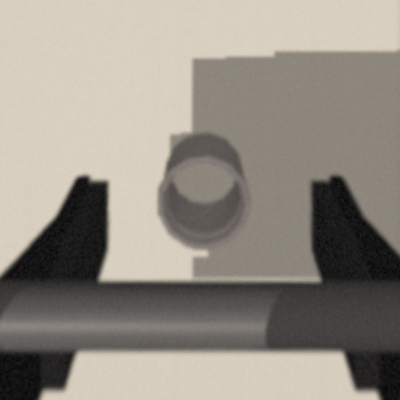

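The fingers (cols 107/312, mid 209) straddle the ring (col 204, rim rows 155–248). I'll descend with small corrections, then close.

Emit:
apply_moves --series '[{"offset":[-0.1,0.1,-1.5],"rot":[0,0,0]},{"offset":[-0.1,0.1,-2.7],"rot":[0,0,0]},{"offset":[-0.1,0.1,-2.7],"rot":[0,0,0]},{"offset":[-0.1,0.1,-2.7],"rot":[0,0,0]}]'

```text
time: 5.3
position: [0.6217, -0.2041, 0.0225]
tool_rot: [1.0, 0.0, 0.0, 0.0]
ft_force: [-0.1, -0.2, 5.5]
grip_width: 0.0565
grip_force: 2.5
```

Emit:
apply_moves --series '[{"offset":[0,0,0],"rot":[0,0,0]},{"offset":[0,0,0],"rot":[0,0,0]},{"offset":[0,0,0],"rot":[0,0,0]},{"offset":[0,0,0],"rot":[0,0,0]},{"offset":[0,0,0],"rot":[0,0,0]},{"offset":[0,0,0],"rot":[0,0,0]}]' --hand 0 --newtons 10

```text
time: 5.9
position: [0.6217, -0.2039, 0.0225]
tool_rot: [1.0, 0.0, 0.0, 0.0]
ft_force: [0.5, -0.4, 4.1]
grip_width: 0.0274
grip_force: 10.4
```

Emit:
apply_moves --series '[{"offset":[0,0,2],"rot":[0,0,0]},{"offset":[0,0,6],"rot":[0,0,0]},{"offset":[0,0,11],"rot":[0,0,0]},{"offset":[-2,3.2,15],"rot":[0,0,0]},{"offset":[-4.4,7.2,17.7],"rot":[0,0,0]},{"offset":[-22.2,36,17.7],"rot":[0,0,0]},{"offset":[-22.2,36,17.7],"rot":[0,0,0]},{"offset":[-22.2,36,17.7],"rot":[0,0,0]},{"offset":[-22.2,36,17.7],"rot":[0,0,0]},{"offset":[-22.2,36,17.7],"rot":[0,0,0]},{"offset":[-22.2,36,17.7],"rot":[0,0,0]},{"offset":[-22.2,36,17.7],"rot":[0,0,0]},{"offset":[-22.2,36,17.7],"rot":[0,0,0]},{"offset":[-22.2,36,17.7],"rot":[0,0,0]},{"offset":[-22.2,36,17.7],"rot":[0,0,0]},{"offset":[-22.2,36,17.7],"rot":[0,0,0]},{"offset":[-22.2,36,17.7],"rot":[0,0,0]}]'

```text
time: 7.6
position: [0.4006, 0.1551, 0.1994]
tool_rot: [1.0, -0.001, 0.0, 0.0]
ft_force: [0.2, 0.3, 0.1]
grip_width: 0.0272
grip_force: 10.0
```

Run:
```python
from h import *
im,cal,(x,y,a)=look("round_base",net=True)
o=get_obs(); print(o["grip_width"],o["grip_force"])
w=np.load("w1.npz")
for z in (0,.006,.012):
    for i,c in((im,cal),(w["im"],w)):
        I=ortho("wrist",i,c,z,(.463,.156),.08,.075,.5)
        hsv=cv2.cvtColor(I,cv2.COLOR_RGB2HSV); m=((hsv[...,1]>90)&(hsv[...,2]>90)).astype(np.uint8)
        m=cv2.morphologyEx(m,cv2.MORPH_OPEN,np.ones((5,5)))
        cs=max(cv2.findContours(m,0,1)[0],key=cv2.contourArea); (u,v),r=cv2.minEnclosingCircle(cs); e=cv2.fitEllipse(cs)
        print(z,[round(t,4) for t in (.463+.08-(e[0][1]+.5)*.0005,.156+.075-(e[0][0]+.5)*.0005)],np.round(np.array(e[1])*.5,1))
I=ortho("wrist",im,cal,.006,(.463,.156),.1,.1,.4)
cv2.imwrite("pics/b1.png",I[...,::-1])
```

```text
t 7.65 tcp [0.4004 0.1552 0.1994]
round_base fit 51 0.4632 0.1562 0
 net [4.652e-01 1.562e-01 2.000e-04] 0.58
0.027378375618807023 9.998138206610747
0 [0.4626, 0.1582] [103.8 104.1]
0 [0.4616, 0.1601] [103.3 104.3]
0.006 [0.463, 0.1582] [101.9 102.2]
0.006 [0.4634, 0.1572] [101.9 102.9]
0.012 [0.4633, 0.1581] [100.1 100.4]
0.012 [0.4653, 0.1543] [100.5 101.5]
```

View pics/b1.png

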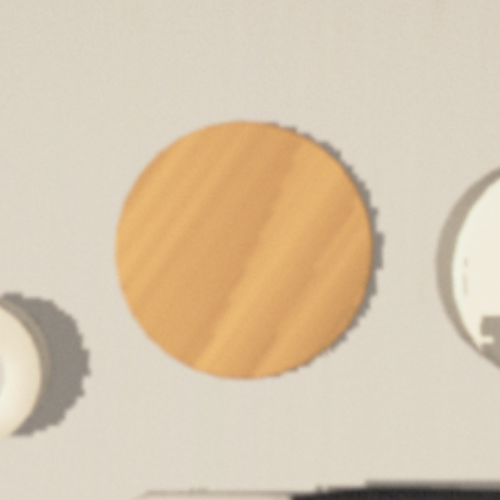

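The base is cleanly visible at image centre (245,250), i.e. (0.463, 0.158). Both wrist views agree at z≈0.005. Next I place the small ring.

Emit:
apply_moves --series '[{"offset":[4,0.2,-2],"rot":[0,0,0]},{"offset":[6.3,0.2,-6],"rot":[0,0,0]},{"offset":[6.3,0.2,-10.5],"rot":[0,0,0]},{"offset":[6.3,0.2,-14],"rot":[0,0,0]},{"offset":[6.3,0.2,-15.5],"rot":[0,0,0]},{"offset":[6.3,0.2,-16.5],"rot":[0,0,0]},{"offset":[6.3,0.2,-16.9],"rot":[0,0,0]},{"offset":[6.3,0.2,-16.9],"rot":[0,0,0]},{"offset":[6.3,0.2,-16.9],"rot":[0,0,0]},{"offset":[6.3,0.2,-16.9],"rot":[0,0,0]}]'

```text
time: 8.7
position: [0.4634, 0.1582, 0.0316]
tool_rot: [1.0, 0.0, 0.001, -0.0]
ft_force: [-0.6, -0.1, 0.7]
grip_width: 0.027
grip_force: 10.0
```

Emit:
apply_moves --series '[{"offset":[0,0,0],"rot":[0,0,0]},{"offset":[0,0,0],"rot":[0,0,0]},{"offset":[0,0,0],"rot":[0,0,0]},{"offset":[0,0,0],"rot":[0,0,0]},{"offset":[0,0,3],"rot":[0,0,0]},{"offset":[-3,0,7],"rot":[0,0,0]},{"offset":[-6.3,0,12],"rot":[0,0,0]},{"offset":[-6.3,0,12],"rot":[0,0,0]},{"offset":[-6.3,0,12],"rot":[0,0,0]},{"offset":[-6.3,0,12],"rot":[0,0,0]}]' --hand 0.7

```text
time: 9.7
position: [0.4007, 0.1581, 0.1502]
tool_rot: [1.0, 0.0, 0.001, -0.0]
ft_force: [-0.1, -0.7, -0.4]
grip_width: 0.0612
grip_force: 0.0
```

Run:
```python
from h import *
THINGS["small_ring"]=(.029,(.463,.158),[circ(.014)])
im,cal,p=look("small_ring",search=.02,save="b2")
```

```text
t 9.75 tcp [0.4007 0.1581 0.1498]
small_ring fit 53 0.4668 0.1558 0
 net [0.4642 0.1607 0.0083] 0.89
 net [0.4133 0.2619 0.0021] 0.59
```

View pics/b2.png

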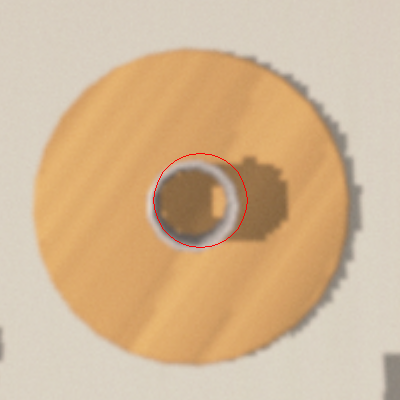

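The small ring sits concentrically on the base: ring centre px (194,205), about (0.465, 0.158). Next is the medium ring.

Emit:
apply_moves --series '[{"offset":[0,-23.5,0],"rot":[0,0,0]},{"offset":[0,-23.5,0],"rot":[0,0,0]},{"offset":[0,-23.5,0],"rot":[0,0,0]},{"offset":[0,-23.5,0],"rot":[0,0,0]},{"offset":[0,-23.5,0],"rot":[0,0,0]},{"offset":[0,-23.5,0],"rot":[0,0,0]},{"offset":[0,-23.5,0],"rot":[0,0,0]},{"offset":[0,-23.5,0],"rot":[0,0,0]},{"offset":[0,-23.5,0],"rot":[0,0,0]}]' --hand 0.8

```text
time: 10.7
position: [0.3992, -0.0754, 0.1501]
tool_rot: [1.0, 0.001, -0.001, -0.0]
ft_force: [0.7, 0.4, 0.7]
grip_width: 0.0693
grip_force: 0.0
```

Run:
```python
from h import *
im,cal,p=look("medium_ring",save="m1")
```

```text
t 10.75 tcp [ 0.3994 -0.0755  0.1503]
medium_ring fit 65 0.4732 -0.0798 0
```

View pics/m1.png

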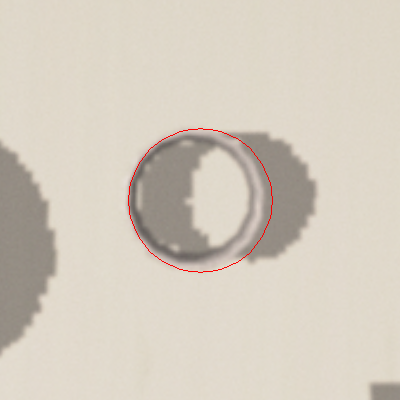

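The medium ring spans cols 128–268 and rows 129–270, centre about (0.4733, -0.079). Next is the grasp.

Emit:
apply_moves --series '[{"offset":[4,-0.2,-3],"rot":[0,0,0]},{"offset":[7.3,-0.2,-6.5],"rot":[0,0,0]},{"offset":[7.3,-0.2,-8.5],"rot":[0,0,0]},{"offset":[7.3,-0.2,-10],"rot":[0,0,0]},{"offset":[7.3,-0.2,-11.5],"rot":[0,0,0]},{"offset":[7.3,-0.2,-12.6],"rot":[0,0,0]},{"offset":[7.3,-0.2,-12.6],"rot":[0,0,0]},{"offset":[7.3,-0.2,-12.6],"rot":[0,0,0]},{"offset":[7.3,-0.2,-12.6],"rot":[0,0,0]}]'

```text
time: 11.7
position: [0.473, -0.0789, 0.0252]
tool_rot: [1.0, 0.0, 0.0, 0.0]
ft_force: [1.0, -0.1, -0.8]
grip_width: 0.0694
grip_force: 0.0
```

Emit:
apply_moves --series '[{"offset":[0,0,0],"rot":[0,0,0]},{"offset":[0,0,0],"rot":[0,0,0]},{"offset":[0,0,0],"rot":[0,0,0]},{"offset":[0,0,0],"rot":[0,0,0]},{"offset":[0,0,0],"rot":[0,0,0]},{"offset":[0,0,0],"rot":[0,0,0]}]' --hand 0 --newtons 10

```text
time: 12.3
position: [0.4727, -0.0789, 0.0247]
tool_rot: [1.0, 0.0, 0.0, 0.0]
ft_force: [0.2, 0.1, 2.1]
grip_width: 0.0419
grip_force: 10.0
```

Emit:
apply_moves --series '[{"offset":[0,0,2],"rot":[0,0,0]},{"offset":[0,0,5],"rot":[0,0,0]},{"offset":[0,0,9],"rot":[0,0,0]},{"offset":[-0.5,4,11],"rot":[0,0,0]},{"offset":[-0.8,23.7,11],"rot":[0,0,0]},{"offset":[-0.8,23.7,11],"rot":[0,0,0]},{"offset":[-0.8,23.7,11],"rot":[0,0,0]},{"offset":[-0.8,23.7,11],"rot":[0,0,0]},{"offset":[-0.8,23.7,11],"rot":[0,0,0]},{"offset":[-0.8,23.7,11],"rot":[0,0,0]},{"offset":[-0.8,23.7,11],"rot":[0,0,0]},{"offset":[-0.8,23.7,7],"rot":[0,0,0]},{"offset":[-0.8,23.7,4.5],"rot":[0,0,0]},{"offset":[-0.8,23.7,4.5],"rot":[0,0,0]},{"offset":[-0.8,23.7,4.5],"rot":[0,0,0]}]'

```text
time: 13.8
position: [0.4648, 0.1567, 0.0695]
tool_rot: [1.0, -0.001, -0.001, 0.0]
ft_force: [-0.7, -0.1, -0.5]
grip_width: 0.0422
grip_force: 10.0
```

Run:
```python
from h import *
o=get_obs(); print(o["time"],o["position"],o["grip_width"])
im,cal=snap("wrist")
cv2.imwrite("pics/m2.png",ortho("wrist",im,cal,.029,(.4645,.158),.06,.06,.3)[...,::-1])
```

```text
13.8 [0.46479366 0.15672387 0.06946214] 0.04215342602360229
```

View pics/m2.png

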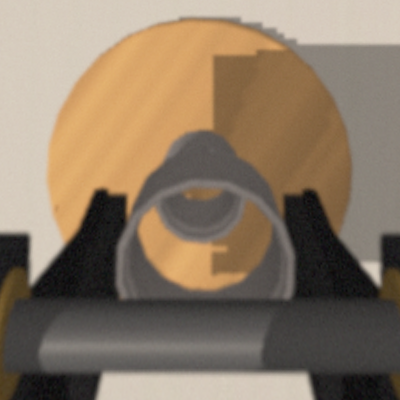

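The held medium ring (col 206) is about 1 mm to the right of the small ring (col 200). I'll correct y by +0.1 cm and lower it.

Emit:
apply_moves --series '[{"offset":[0,0.1,0],"rot":[0,0,0]},{"offset":[0,0.1,-1],"rot":[0,0,0]},{"offset":[0,0.1,-2],"rot":[0,0,0]},{"offset":[0,0.1,-3],"rot":[0,0,0]},{"offset":[0,0.1,-3.6],"rot":[0,0,0]},{"offset":[0,0.1,-3.85],"rot":[0,0,0]},{"offset":[0,0.1,-3.85],"rot":[0,0,0]},{"offset":[0,0.1,-3.85],"rot":[0,0,0]},{"offset":[0,0.1,-3.85],"rot":[0,0,0]}]'

```text
time: 14.75
position: [0.4648, 0.1592, 0.031]
tool_rot: [1.0, 0.0, 0.0, -0.0]
ft_force: [0.5, -0.5, -0.5]
grip_width: 0.0417
grip_force: 10.0
```

Emit:
apply_moves --series '[{"offset":[0,0,0],"rot":[0,0,0]},{"offset":[0,0,0],"rot":[0,0,0]},{"offset":[0,0,0],"rot":[0,0,0]},{"offset":[0,0,0],"rot":[0,0,0]},{"offset":[0,0,3],"rot":[0,0,0]},{"offset":[-3,0,7],"rot":[0,0,0]},{"offset":[-6.3,0,12],"rot":[0,0,0]},{"offset":[-6.3,0,12],"rot":[0,0,0]},{"offset":[-6.3,0,12],"rot":[0,0,0]},{"offset":[-6.3,0,12],"rot":[0,0,0]}]' --hand 0.8

```text
time: 15.75
position: [0.4028, 0.1591, 0.1508]
tool_rot: [1.0, 0.0, 0.001, -0.0]
ft_force: [0.3, 0.2, -0.9]
grip_width: 0.0696
grip_force: 0.0
```

Run:
```python
from h import *
THINGS["medium_ring"]=(.029,(.464,.158),[circ(.0215)])
im,cal,p=look("medium_ring",search=.02,save="b3")
```

```text
t 15.8 tcp [0.4027 0.1591 0.1503]
medium_ring fit 54 0.4678 0.1572 0
```

View pics/b3.png

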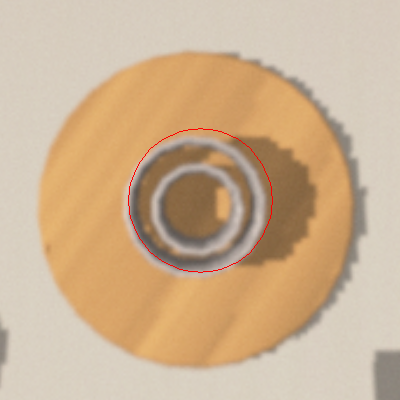

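The rings are nested: medium centre (196,206), small (197,209). Now I look at the large ring and the star together.

Emit:
apply_moves --series '[{"offset":[13.8,-17.9,0],"rot":[0,0,0]},{"offset":[13.8,-17.9,0],"rot":[0,0,0]},{"offset":[13.8,-17.9,0],"rot":[0,0,0]},{"offset":[13.8,-17.9,0],"rot":[0,0,0]},{"offset":[13.8,-17.9,0],"rot":[0,0,0]},{"offset":[13.8,-17.9,0],"rot":[0,0,0]},{"offset":[13.8,-17.9,0],"rot":[0,0,0]},{"offset":[13.8,-17.9,0],"rot":[0,0,0]},{"offset":[13.8,-17.9,0],"rot":[0,0,0]}]' --hand 1

```text
time: 16.75
position: [0.5384, -0.0185, 0.1505]
tool_rot: [1.0, 0.001, -0.001, -0.0]
ft_force: [0.5, -0.2, 0.6]
grip_width: 0.087
grip_force: 0.0
```

Run:
```python
from h import *
im,cal=snap("wrist"); np.savez("w2.npz",im=im,**{k:np.asarray(cal[k]) for k in "KRt"}); print(get_obs()["position"])
I=ortho("wrist",im,cal,.023,(.615,-.02),.06,.12,.3).copy()
for n,P in (("large_ring",circ(.031)),("star_cutter",STAR)):
    for d in nets.spot_point("wrist",n)[:2]: print(n," net",np.round(d["centre"],4),round(d["conf"],2))
    yaws=np.radians(np.arange(-180,180,1)) if n[0]=="s" else (0,)
    s,x,y,a=fit("wrist",im,cal,.023,THINGS[n][1],[P],search=.02,yaws=yaws); print(n,round(s),x,y,np.degrees(a))
    c,q=np.cos(a),np.sin(a); W=np.c_[c*P[:,0]-q*P[:,1]+x-.615,q*P[:,0]+c*P[:,1]+y+.02]
    cv2.polylines(I,[np.round(np.array([400,200])-W[:,::-1]/.0003).astype(np.int32)],True,(255,0,0),1)
cv2.imwrite("pics/ls.png",I[...,::-1])
```

```text
[ 0.53870986 -0.01861377  0.15073992]
large_ring  net [ 0.4617  0.0351 -0.0006] 0.4
large_ring 49 0.62675 -0.08175 0.0
star_cutter  net [ 0.6115  0.0415 -0.0018] 0.66
star_cutter 90 0.60875 0.041249999999999995 -21.0
```

View pics/ls.png

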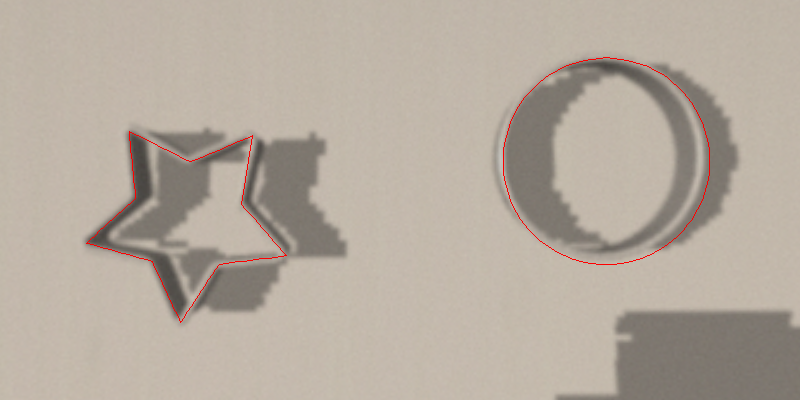

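The star fit matches the picture: tips at (130,130), (252,135), (287,255), (181,322), (87,243), centre (0.6087, 0.0412), yaw -21°. The large ring's outer edges are at cols ≈495–703 and rows 58–264, centre about (0.6267, -0.080). Next I grasp the large ring.

Emit:
apply_moves --series '[{"offset":[4,-3,-3],"rot":[0,0,0]},{"offset":[8.7,-6,-5],"rot":[0,0,0]},{"offset":[8.7,-6,-8],"rot":[0,0,0]},{"offset":[8.7,-6,-9],"rot":[0,0,0]},{"offset":[8.7,-6,-10.5],"rot":[0,0,0]},{"offset":[8.7,-6,-12],"rot":[0,0,0]},{"offset":[8.7,-6,-12.6],"rot":[0,0,0]},{"offset":[8.7,-6,-12.6],"rot":[0,0,0]},{"offset":[8.7,-6,-12.6],"rot":[0,0,0]}]'

```text
time: 17.8
position: [0.6269, -0.0796, 0.0258]
tool_rot: [1.0, 0.001, 0.0, 0.0]
ft_force: [0.4, -1.6, -0.1]
grip_width: 0.0872
grip_force: 0.0
```

Emit:
apply_moves --series '[{"offset":[0,0,0],"rot":[0,0,0]},{"offset":[0,0,0],"rot":[0,0,0]},{"offset":[0,0,0],"rot":[0,0,0]},{"offset":[0,0,0],"rot":[0,0,0]},{"offset":[0,0,0],"rot":[0,0,0]},{"offset":[0,0,0],"rot":[0,0,0]}]' --hand 0 --newtons 10

```text
time: 18.4
position: [0.6268, -0.08, 0.0253]
tool_rot: [1.0, 0.0, 0.0, 0.0]
ft_force: [-0.7, -0.9, 3.0]
grip_width: 0.0594
grip_force: 10.0
```

Run:
```python
from h import *
w=np.load("w2.npz")
for k in range(-2,3): print(k,fit("wrist",w["im"],w,.023,(.609,.041),[STAR],search=.008,yaws=np.radians(np.arange(-29,-13,1)+72*k)))
w=np.load("w1.npz"); print(fit("wrist",w["im"],w,.023,(.609,.041),[STAR],search=.01,yaws=np.radians(np.arange(-29,-13,1))))
```

```text
-2 (89.3800048828125, np.float64(0.60925), np.float64(0.04675), np.float64(-2.8797932657906435))
-1 (87.05540466308594, np.float64(0.60675), np.float64(0.044250000000000005), np.float64(-1.6231562043547265))
0 (89.8671646118164, np.float64(0.60875), np.float64(0.04125), np.float64(-0.3665191429188092))
1 (89.126220703125, np.float64(0.61225), np.float64(0.04225), np.float64(0.8726646259971648))
2 (86.44987487792969, np.float64(0.61175), np.float64(0.04575), np.float64(2.111848394913139))
(75.4738540649414, np.float64(0.60825), np.float64(0.04125), np.float64(-0.3665191429188092))
```

Emit:
apply_moves --series '[{"offset":[0,0,2],"rot":[0,0,0]},{"offset":[0,0,5],"rot":[0,0,0]},{"offset":[0,0,9],"rot":[0,0,0]},{"offset":[-2,3,11],"rot":[0,0,0]},{"offset":[-16.2,23.9,11],"rot":[0,0,0]},{"offset":[-16.2,23.9,11],"rot":[0,0,0]},{"offset":[-16.2,23.9,11],"rot":[0,0,0]},{"offset":[-16.2,23.9,11],"rot":[0,0,0]},{"offset":[-16.2,23.9,11],"rot":[0,0,0]},{"offset":[-16.2,23.9,11],"rot":[0,0,0]},{"offset":[-16.2,23.9,11],"rot":[0,0,0]},{"offset":[-16.2,23.9,11],"rot":[0,0,0]},{"offset":[-16.2,23.9,7],"rot":[0,0,0]},{"offset":[-16.2,23.9,5],"rot":[0,0,0]},{"offset":[-16.2,23.9,5],"rot":[0,0,0]},{"offset":[-16.2,23.9,5],"rot":[0,0,0]}]'

```text
time: 20.0
position: [0.4659, 0.158, 0.0749]
tool_rot: [1.0, -0.001, 0.0, 0.0]
ft_force: [0.2, 0.4, -0.7]
grip_width: 0.0596
grip_force: 10.0
```

Run:
```python
from h import *
o=get_obs(); print(o["time"],o["position"],o["grip_width"])
im,cal=snap("wrist")
a=ortho("wrist",im,cal,.029,(.465,.1585),.06,.06,.3); b=ortho("wrist",im,cal,o["position"][2]-.003,(.465,.1585),.06,.06,.3)
cv2.imwrite("pics/l2.png",np.hstack([a,b])[...,::-1])
```

```text
20.0 [0.46586483 0.15801323 0.07493051] 0.0595548793179267
```

View pics/l2.png

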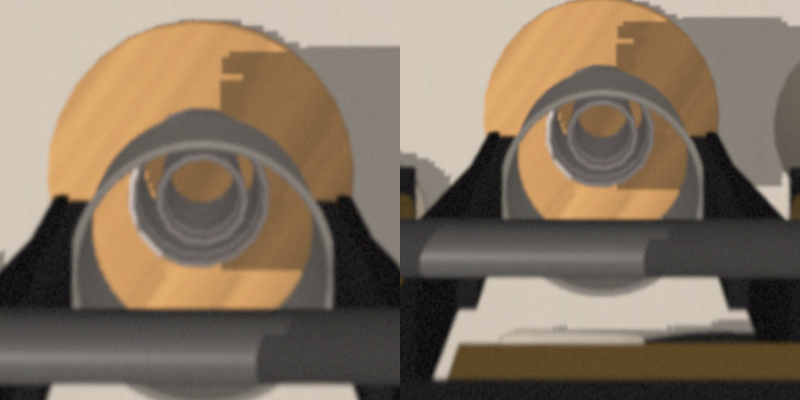

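Nest centre is at (0.466, 0.1585) on the left, and the held large ring is at (0.4675, 0.158) on the right, 62 mm across. I'll shift x by -0.1 cm and lower it.

Emit:
apply_moves --series '[{"offset":[-0.1,0,0],"rot":[0,0,0]},{"offset":[-0.1,0,-1],"rot":[0,0,0]},{"offset":[-0.1,0,-2],"rot":[0,0,0]},{"offset":[-0.1,0,-3],"rot":[0,0,0]},{"offset":[-0.1,0,-4],"rot":[0,0,0]},{"offset":[-0.1,0,-4.3],"rot":[0,0,0]},{"offset":[-0.1,0,-4.3],"rot":[0,0,0]},{"offset":[-0.1,0,-4.3],"rot":[0,0,0]},{"offset":[-0.1,0,-4.3],"rot":[0,0,0]}]'

```text
time: 20.95
position: [0.4638, 0.1592, 0.032]
tool_rot: [1.0, 0.0, 0.0, -0.0]
ft_force: [-0.1, -0.1, -0.3]
grip_width: 0.0599
grip_force: 10.0
```

Emit:
apply_moves --series '[{"offset":[0,0,0],"rot":[0,0,0]},{"offset":[0,0,0],"rot":[0,0,0]},{"offset":[0,0,0],"rot":[0,0,0]},{"offset":[0,0,0],"rot":[0,0,0]},{"offset":[0,0,0],"rot":[0,0,0]},{"offset":[0,0,3],"rot":[0,0,0]},{"offset":[-3,0,7],"rot":[0,0,0]},{"offset":[-6.3,0,12],"rot":[0,0,0]},{"offset":[-6.3,0,12],"rot":[0,0,0]},{"offset":[-6.3,0,12],"rot":[0,0,0]},{"offset":[-6.3,0,12],"rot":[0,0,0]}]' --hand 1

```text
time: 22.05
position: [0.4017, 0.1591, 0.1518]
tool_rot: [1.0, 0.0, 0.001, -0.0]
ft_force: [-0.5, -0.5, -1.0]
grip_width: 0.087
grip_force: 0.0
```

Run:
```python
from h import *
im,cal=snap("wrist"); print(get_obs()["position"])
cv2.imwrite("pics/b4.png",ortho("wrist",im,cal,.029,(.465,.158),.06,.12,.3)[...,::-1])
np.savez("w3.npz",im=im,**{k:np.asarray(cal[k]) for k in "KRt"})
print("base",locate("round_base","wrist",im,cal),"L",fit("wrist",im,cal,.029,(.466,.158),[circ(.031)],search=.01))
print("cover",locate("cover","wrist",im,cal))
for z in (.05,.06,.07): print(z,[np.round(fit("wrist",i,c,z,(.458,.037),[circ(.011)])[:3],4) for i,c in ((im,cal),)+tuple((w["im"],w) for w in map(np.load,("w1.npz","w2.npz")))])
```

```text
[0.40165053 0.15905504 0.15126232]
base (51.25263977050781, np.float64(0.46325), np.float64(0.15625), 0) L (62.26310729980469, np.float64(0.46675), np.float64(0.15775), 0)
cover (59.85727310180664, np.float64(0.45575000000000004), np.float64(0.03825), 0)
0.05 [array([1.089966e+02, 4.552000e-01, 3.280000e-02]), array([1.136228e+02, 4.542000e-01, 3.820000e-02]), array([6.28414e+01, 4.64800e-01, 3.37000e-02])]
0.06 [array([1.104058e+02, 4.568000e-01, 3.880000e-02]), array([1.153277e+02, 4.582000e-01, 3.570000e-02]), array([6.26233e+01, 4.70800e-01, 3.18000e-02])]
0.07 [array([1.097702e+02, 4.578000e-01, 4.420000e-02]), array([1.1676e+02, 4.6220e-01, 3.3200e-02]), array([5.06166e+01, 4.64800e-01, 3.42000e-02])]
```

View pics/b4.png

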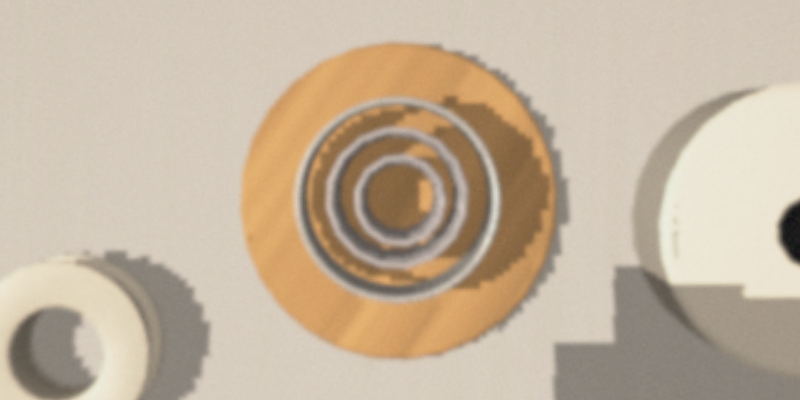

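The nest is good: large centre (398,200), medium (398,197), small (400,200). Next I measure the cover's knob from above.

Emit:
apply_moves --series '[{"offset":[-1,-4,0],"rot":[0,0,0]},{"offset":[-1,-8,0],"rot":[0,0,0]},{"offset":[-1,-12.2,0],"rot":[0,0,0]},{"offset":[-1,-12.2,0],"rot":[0,0,0]},{"offset":[-1,-12.2,0],"rot":[0,0,0]},{"offset":[-1,-12.2,0],"rot":[0,0,0]}]' --hand 0.6

```text
time: 22.7
position: [0.3906, 0.0376, 0.1512]
tool_rot: [1.0, 0.0, -0.001, -0.0]
ft_force: [-0.4, 0.3, 0.3]
grip_width: 0.0541
grip_force: 0.0
```

Run:
```python
from h import *
im,cal=snap("wrist"); print(get_obs()["position"])
print("cover",locate("cover","wrist",im,cal))
for n in ("cover","cover_knob"): print(n,[(np.round(d["centre"],4),round(d["conf"],2)) for d in nets.spot_point("wrist",n)[:2]])
for z in (.05,.06,.07): print(z,np.round(fit("wrist",im,cal,z,(.458,.037),[circ(.011)])[:3],4))
```

```text
[0.39048845 0.03800348 0.15141773]
cover (45.477386474609375, np.float64(0.45625000000000004), np.float64(0.03775), 0)
cover [(array([ 0.4601,  0.0339, -0.003 ]), 0.98)]
cover_knob [(array([0.4575, 0.0414, 0.0601]), 0.8)]
0.05 [1.475489e+02 4.558000e-01 3.720000e-02]
0.06 [1.40642e+02 4.56200e-01 3.72000e-02]
0.07 [1.222621e+02 4.572000e-01 3.680000e-02]
```

Emit:
apply_moves --series '[{"offset":[4,0,-2],"rot":[0,0,0]},{"offset":[6.6,0,-4],"rot":[0,0,0]},{"offset":[6.6,0,-5],"rot":[0,0,0]},{"offset":[6.6,0,-7],"rot":[0,0,0]},{"offset":[6.6,0,-8.5],"rot":[0,0,0]},{"offset":[6.6,0,-9.2],"rot":[0,0,0]},{"offset":[6.6,0,-9.2],"rot":[0,0,0]},{"offset":[6.6,0,-9.2],"rot":[0,0,0]}]'

```text
time: 23.65
position: [0.4565, 0.0375, 0.0604]
tool_rot: [1.0, 0.001, -0.0, -0.0]
ft_force: [0.5, -0.8, 0.2]
grip_width: 0.0519
grip_force: 0.0
```

Emit:
apply_moves --series '[{"offset":[0,0,0],"rot":[0,0,0]},{"offset":[0,0,0],"rot":[0,0,0]},{"offset":[0,0,0],"rot":[0,0,0]},{"offset":[0,0,0],"rot":[0,0,0]},{"offset":[0,0,0],"rot":[0,0,0]},{"offset":[0,0,0],"rot":[0,0,0]}]' --hand 0 --newtons 20

```text
time: 24.25
position: [0.4568, 0.037, 0.0602]
tool_rot: [1.0, 0.0, 0.0, 0.0]
ft_force: [-0.2, -0.6, 2.2]
grip_width: 0.0211
grip_force: 20.0
```

Emit:
apply_moves --series '[{"offset":[0,0,1.5],"rot":[0,0,0]},{"offset":[0,0,4],"rot":[0,0,0]},{"offset":[0,0,7.5],"rot":[0,0,0]},{"offset":[0.3,3,8],"rot":[0,0,0]},{"offset":[0.6,7,8],"rot":[0,0,0]},{"offset":[0.8,11,8],"rot":[0,0,0]},{"offset":[0.8,12.1,8],"rot":[0,0,0]},{"offset":[0.8,12.1,8],"rot":[0,0,0]},{"offset":[0.8,12.1,8],"rot":[0,0,0]},{"offset":[0.8,12.1,8],"rot":[0,0,0]},{"offset":[0.8,12.1,6],"rot":[0,0,0]},{"offset":[0.8,12.1,4.5],"rot":[0,0,0]},{"offset":[0.8,12.1,4.5],"rot":[0,0,0]}]'

```text
time: 25.55
position: [0.4634, 0.1566, 0.1035]
tool_rot: [1.0, -0.001, -0.002, 0.0]
ft_force: [0.1, 0.2, -1.6]
grip_width: 0.0212
grip_force: 20.0
```

Emit:
apply_moves --series '[{"offset":[0,0,-1],"rot":[0,0,0]},{"offset":[0,0,-2],"rot":[0,0,0]},{"offset":[0,0,-3],"rot":[0,0,0]},{"offset":[0,0,-3.6],"rot":[0,0,0]},{"offset":[0,0,-3.85],"rot":[0,0,0]},{"offset":[0,0,-3.85],"rot":[0,0,0]},{"offset":[0,0,-3.85],"rot":[0,0,0]},{"offset":[0,0,-3.85],"rot":[0,0,0]}]'

```text
time: 26.35
position: [0.4649, 0.1582, 0.0666]
tool_rot: [1.0, 0.0, 0.0, -0.0]
ft_force: [0.5, -0.9, -1.9]
grip_width: 0.022
grip_force: 20.0
```

Emit:
apply_moves --series '[{"offset":[0,0,0],"rot":[0,0,0]},{"offset":[0,0,0],"rot":[0,0,0]},{"offset":[0,0,0],"rot":[0,0,0]},{"offset":[0,0,0],"rot":[0,0,0]},{"offset":[0,0,3],"rot":[0,0,0]},{"offset":[0,0,7],"rot":[0,0,0]},{"offset":[0,0,10],"rot":[0,0,0]},{"offset":[3,-3,10],"rot":[0,0,8.5]},{"offset":[6,-6,10],"rot":[0,0,17]},{"offset":[10,-9,10],"rot":[0,0,25.5]},{"offset":[14.1,-12.3,10],"rot":[0,0,34]},{"offset":[14.1,-12.3,10],"rot":[0,0,42]},{"offset":[14.1,-12.3,8],"rot":[0,0,50]},{"offset":[14.1,-12.3,6],"rot":[0,0,58]},{"offset":[14.1,-12.3,4],"rot":[0,0,66]},{"offset":[14.1,-12.3,1.5],"rot":[0,0,69]},{"offset":[14.1,-12.3,1.5],"rot":[0,0,69]},{"offset":[14.1,-12.3,1.5],"rot":[0,0,69]},{"offset":[14.1,-12.3,1.5],"rot":[0,0,69]}]' --hand 1

```text
time: 28.25
position: [0.6066, 0.035, 0.0827]
tool_rot: [0.824, 0.566, 0.001, 0.001]
ft_force: [-0.1, -0.4, -0.2]
grip_width: 0.0871
grip_force: 0.0
```

Run:
```python
from h import *
from scipy.spatial.transform import Rotation as R
im,cal=snap("wrist"); o=get_obs(); p=o["position"]; print(o["time"],p,o["grip_width"],R.from_quat(o["tool_rot"]).apply([0,1,0]))
for k in range(-2,3):
    r=fit("wrist",im,cal,.023,(.609,.043),[STAR],search=.01,yaws=np.radians(np.arange(-29,-13,1)+72*k)); a=r[3]
    t=STAR[[110*i//10 for i in (0,2,4,6,8)]]; c,s=np.cos(a),np.sin(a); T=np.c_[c*t[:,0]-s*t[:,1]+r[1],s*t[:,0]+c*t[:,1]+r[2]]
    print(np.round(r,3),np.round(T[np.argsort(T[:,0])],4).tolist())
im2,cal2=snap("top"); print("cover top",locate("cover_knob","top",im2,cal2,(.4645,.158)),fit("top",im2,cal2,.066,(.4645,.158),[circ(.011)]))
```

```text
28.3 [0.60670867 0.03503164 0.08299639] 0.08712137406788663 [ 0.93360804 -0.35828615  0.00265685]
[ 7.3605e+01  6.0900e-01  4.7000e-02 -2.8620e+00] [[0.5786, 0.0452], [0.5998, 0.0149], [0.6013, 0.0751], [0.6344, 0.0248], [0.6363, 0.0618]]
[ 7.4555e+01  6.0700e-01  4.5000e-02 -1.6060e+00] [[0.5783, 0.0458], [0.5997, 0.015], [0.6018, 0.075], [0.6351, 0.0258], [0.6364, 0.0617]]
[ 7.5979e+01  6.0900e-01  4.2000e-02 -3.4900e-01] [[0.5788, 0.0459], [0.5993, 0.0145], [0.6021, 0.0747], [0.6352, 0.0254], [0.6359, 0.0624]]
[7.5655e+01 6.1300e-01 4.3000e-02 9.0800e-01] [[0.5792, 0.0466], [0.5994, 0.0156], [0.6014, 0.075], [0.6356, 0.0254], [0.6363, 0.0629]]
[7.4527e+01 6.1300e-01 4.8000e-02 2.1470e+00] [[0.579, 0.0473], [0.5987, 0.0171], [0.6019, 0.0765], [0.6345, 0.0261], [0.6371, 0.0635]]
cover top (1.899356484413147, np.float64(0.46775), np.float64(0.16275), 0) (1.903029203414917, np.float64(0.47425), np.float64(0.15675), 0)
```

Emit:
apply_moves --series '[{"offset":[0,0,-2],"rot":[0,0,0]},{"offset":[0,0.1,-4],"rot":[0,0,0]},{"offset":[0,0.1,-5.1],"rot":[0,0,0]},{"offset":[0,0.1,-5.1],"rot":[0,0,0]},{"offset":[0,0.1,-5.1],"rot":[0,0,0]}]'

```text
time: 28.85
position: [0.6062, 0.036, 0.0311]
tool_rot: [0.824, 0.567, 0.0, 0.0]
ft_force: [-0.0, -0.9, -0.3]
grip_width: 0.0866
grip_force: 0.0
```

Emit:
apply_moves --series '[{"offset":[0,0,0],"rot":[0,0,0]},{"offset":[0,0,0],"rot":[0,0,0]},{"offset":[0,0,0],"rot":[0,0,0]},{"offset":[0,0,0],"rot":[0,0,0]},{"offset":[0,0,0],"rot":[0,0,0]},{"offset":[0,0,2],"rot":[0,0,0]},{"offset":[0,0,5],"rot":[0,0,0]},{"offset":[0,0,8],"rot":[0,0,0]},{"offset":[0,0,8],"rot":[0,0,0]},{"offset":[0,0,8],"rot":[0,0,0]}]' --hand 0 --newtons 15

```text
time: 29.85
position: [0.6059, 0.0361, 0.1112]
tool_rot: [0.824, 0.567, 0.0, 0.0]
ft_force: [0.2, 0.9, -0.1]
grip_width: 0.0593
grip_force: 15.0
```

Emit:
apply_moves --series '[{"offset":[-3,-4,0],"rot":[0,0,0]},{"offset":[-15.8,-24.9,0],"rot":[0,0,0]},{"offset":[-15.8,-24.9,0],"rot":[0,0,0]},{"offset":[-15.8,-24.9,0],"rot":[0,0,0]},{"offset":[-15.8,-24.9,0],"rot":[0,0,0]},{"offset":[-15.8,-24.9,0],"rot":[0,0,0]},{"offset":[-15.8,-24.9,0],"rot":[0,0,0]},{"offset":[-15.8,-24.9,0],"rot":[0,0,0]},{"offset":[-15.8,-24.9,0],"rot":[0,0,0]},{"offset":[-15.8,-24.9,0],"rot":[0,0,0]},{"offset":[-15.8,-24.9,-3],"rot":[0,0,0]},{"offset":[-15.8,-24.9,-5],"rot":[0,0,0]},{"offset":[-15.8,-24.9,-6.5],"rot":[0,0,0]},{"offset":[-15.8,-24.9,-7.3],"rot":[0,0,0]},{"offset":[-15.8,-24.9,-7.6],"rot":[0,0,0]},{"offset":[-15.8,-24.9,-7.6],"rot":[0,0,0]},{"offset":[-15.8,-24.9,-7.6],"rot":[0,0,0]},{"offset":[-15.8,-24.9,-7.6],"rot":[0,0,0]}]'

```text
time: 31.65
position: [0.4481, -0.2131, 0.0352]
tool_rot: [0.824, 0.567, 0.0, 0.001]
ft_force: [-0.4, 0.5, 0.8]
grip_width: 0.0585
grip_force: 15.0
```

Emit:
apply_moves --series '[{"offset":[0,0,0],"rot":[0,0,0]},{"offset":[0,0,0],"rot":[0,0,0]},{"offset":[0,0,0],"rot":[0,0,0]},{"offset":[0,0,0],"rot":[0,0,0]},{"offset":[0,0,0],"rot":[0,0,0]},{"offset":[0,0,3],"rot":[0,0,0]},{"offset":[0,0,7],"rot":[0,0,0]},{"offset":[0,4,12],"rot":[0,0,-8.5]},{"offset":[4,8,17],"rot":[0,0,-17]},{"offset":[6,12,22],"rot":[0,0,-25]},{"offset":[6,16,27],"rot":[0,0,-34]},{"offset":[6,17,27],"rot":[0,0,-42]},{"offset":[6,17,27],"rot":[0,0,-51]},{"offset":[6,17,27],"rot":[0,0,-60]},{"offset":[6,17,27],"rot":[0,0,-69]},{"offset":[6,17,27],"rot":[0,0,-69]},{"offset":[6,17,27],"rot":[0,0,-69]},{"offset":[6,17,27],"rot":[0,0,-69]}]' --hand 1

```text
time: 33.45
position: [0.5075, -0.043, 0.3043]
tool_rot: [1.0, 0.001, -0.0, -0.0]
ft_force: [-0.7, -0.3, 0.5]
grip_width: 0.0867
grip_force: 0.0
```

Run:
```python
from h import *
im,cal=snap("wrist","end_raw"); o=get_obs(); print(o["time"],o["position"],o["grip_width"])
cv2.imwrite("pics/end.png",ortho("wrist",im,cal,.0,(.48,0),.17,.36,.9)[...,::-1])
s=fit("wrist",im,cal,.026,(.452,-.206),[STAR],search=.02,yaws=np.radians(np.arange(-36,36,2))); print("star",s)
print("tray",locate("square_tray","wrist",im,cal)); print("knob",fit("wrist",im,cal,.066,(.4645,.158),[circ(.011)]))
for n in("star_cutter","square_tray","cover","cover_knob","round_base"): print(n,[(np.round(d["centre"],4),round(d["conf"],2)) for d in nets.spot_point("wrist",n)[:1]])
```

```text
33.5 [ 0.50751803 -0.04303867  0.30428337] 0.08683294464859753
star (64.3999252319336, np.float64(0.45175000000000004), np.float64(-0.20925), np.float64(-0.3490658503988659))
tray (94.21674346923828, np.float64(0.45125000000000004), np.float64(-0.20575), np.float64(-0.03490658503988659))
knob (114.6423568725586, np.float64(0.46525), np.float64(0.15575), 0)
star_cutter [(array([ 0.4517, -0.2041,  0.0019]), 0.81)]
square_tray [(array([ 0.4525, -0.206 ,  0.0025]), 0.65)]
cover [(array([0.4686, 0.1527, 0.0038]), 0.75)]
cover_knob [(array([0.4671, 0.1615, 0.0682]), 0.95)]
round_base []
```

View pics/end.png

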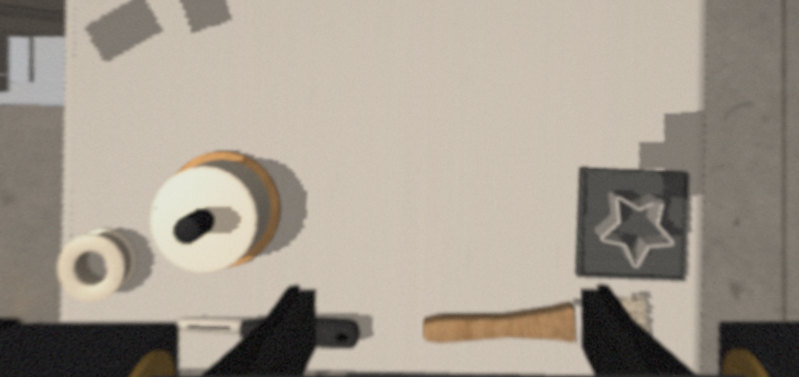

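The final view shows the star flat in the tray at (637,228). The cover is upright on the base with its knob at (0.465, 0.157), and the tape roll is unmoved at (92,266). Handing in.

Run:
```python
from h import *
im,cal=snap("wrist"); print("cover",fit("wrist",im,cal,.040,(.465,.158),[circ(.044)])[:3])
print(hand_in())
```

```text
cover (58.83671569824219, np.float64(0.46475000000000005), np.float64(0.15725))
the job is handed in; nothing more can be done
None
```

The job is handed in (no verdict was returned): the three cutters were nested on the round base with the cover over them, the star lies flat in the square tray, and the tape roll was not moved, at about 34 s of the 104 s allowed.

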